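Put away the breakfast things

ROBOT

A 7-joint arm with a two-finger parallel gripper is mounted at the origin on the work surface. World frame = base frame: x ahead of the robot, y to its left, z up, the work surface at z = 0. Lengths are in m, angles in rad, forces in N, time in s.
With the tool pointing down it reaches from about 0.35 to 0.9 m from the base axis. Payload 19.9 kg.
Tool frame: the origin (TCP) lies at the very end of the fingers, on their centre line; the grasp point (between the pads) lies 19 mm behind it; z points along the fingers, y is the line along which they close (so a half turn about z gives the same grasp; the last joint's range is limited). The gripper opens to 94 mm and grips with 3 to 60 N. Pads are 16 mm wide; open, the fingers measure 119 mm over their backs; the gripper's body (75 mm by 177 mm) begins 78 mm behind the grasp point.
Start: joints at [-1.198, 0.417, -0.01, 1.614, 0.005, 1.111, -0.053], TCP at [0.252, 0.572, 0.205] pointing down, gripper open.
Joint ranges: [-2.81, 2.81], [-0.39, 2.02], [-1.27, 1.25], [0.06, 2.57], [-1.19, 4.33], [0.19, 2], [-2.82, 2.82]. Speed limits (rad/s): [1.89, 1.89, 2.39, 2.39, 3.01, 3.01, 3.01].

INTERFACE

Orientations are given as a rotation vector (axis times angle).
In Python, from cell import env, capture, camera_model gives the robot as it stands.
- The arm moves only by the shell command python3 -m inch 'ROWS'. ROWS is JSON, one flat list of numbers, 7 for each row, row after row: the turn, a rotation vector about the tool's x, y, z in degrees, then the shift along the tool's x, y, z in mm, then the closure in counts, from 0 (fully open) to 255 (shut). In form: [rx, ry, rz, tx, ty, tz, hand, rx, ry, rz, tx, ty, tz, hand, ...]. A call has exactly 5 rows; each row shifts and turns the commanded pose from where the row before left it, along the tool's axes as they then stand; what a row does not reach is not made up. A row lasts 1/12 s, in which the tool goes at most 41.7 mm and 7.16 degrees, less where a joint would pass 70% of its speed; a pose out of reach is approached as far as the arm can. A call is refused whole if a number of a shift passes 41.7 or a number of a turn 7.16, either way. A call with a gripper value outside its range is refused whole. The fingers move at their own pace and stop on an object; the grip force is fixed at half the most. Time passes only in rows, so rows that do not move let the fingers close, or fill a call up. It gives the time, the measured TCP pose, the force, the opening and the grip force at its end, in the units of the state.
- env.sense(): the state, without advancing time (a new reading comes with each control period).
- capture(name): name is "scene" or "top" or "wrist"; returns the picture (420x560x3 uint8, red, green, blue); there is no depth.
- camera_model(name): a dict with "vertical_fov" (degrees; the focal length in pixels is half the picture's height over the tangent of half this angle, whatever the lens; pixels are square), "cx", "cy" (the principal point, pixels), "k1" (the pictures are not rectified: a ray, as slopes to the right and down, at radius r is drawn at 1 + k1 r^2 times it, then the intrinsics apply), "R" (3x3) and "t" (3): a world point X has camera coordinates R X + t; the wrist camera has in their place "mount" (4x4, takes a point from camera to tool coordinates, whose origin is the TCP and whose axes are the flange's). Camera axes: x right, y down, z forward; pixel columns grow to the right and rows downward; lengths in m; the calibration is good to about 2 mm. A picture is of the moment at which its call begins: read the wrist's pose just before it. camera_model takes no time and is no camera call.
- env.close_job(): hands the job in; it is judged then, once.
The state is a dict: "t": time; "joint_positions": joint angles; "joint_vel": joint speeds; "joint_efforts": joint torques, N m; "tool_pos": TCP position; "tool_rot": TCP orientation; "contact_force": force on the tool from outside, world axes, zero at the start; "ft_torque": the same for the moment, N m; "gripper_width": finger opening in m; "grip_force": force on a finger pad.
Only numpy, scipy, OpenCV 4.12 (cv2) and the standard library are available. Lean on these libraries where they do the work, as an engineer would, in place of code of your own. Each camera call takes 0.05 s, during which the arm holds its last target. There are 200 camera calls.

TASK

Tidy the kitchen worktop: stand both spice jars in the wooden tray and both egg cups in the blue tray, and lay the bottle opener flat in the black tray. Set each thing down gently, do not drop it, keep the jars and cups upright throughout, and leave the teapot and the tumbler where they are.

Things in the scene. Friction and masses are not known exactly. Their poses are not given: they have to be found in the camera images.
- paprika_jar: upright spice jar, red-brown body and bright red lid, 44 mm diameter, 85 mm tall, about 140 g. Origin: centre of its underside, z up. Loose, on the worktop; it is a plain cylinder and can be gripped anywhere round it
- herb_jar: upright spice jar, olive-green body and light green lid, 44 mm diameter, 85 mm tall, about 140 g. Origin: centre of its underside, z up. Loose, on the worktop; it is a plain cylinder and can be gripped anywhere round it
- yellow_cup: upright yellow china egg cup, 62 mm tall, foot 44 mm across, thin stem (20 mm) from 12 to 22 mm up, the cup itself 48 mm across with a straight outside from 34 to 62 mm up (grip there, from above). About 90 g. Origin: centre of its underside, z up. Loose, on the worktop
- orange_cup: upright orange china egg cup, 62 mm tall, foot 44 mm across, thin stem (20 mm) from 12 to 22 mm up, the cup itself 48 mm across with a straight outside from 34 to 62 mm up (grip there, from above). About 90 g. Origin: centre of its underside, z up. Loose, on the worktop
- opener: bottle opener lying flat on the worktop: dark green handle 84 mm long (its x), 20 mm wide (its y), 16 mm high, and on its +x end an open steel head, 36 mm wide, reaching to x = +82 mm, 9 mm high. Origin: centre of the underside of the handle, z up; the whole thing spans x = -42 to +82 mm. About 90 g; grip the handle across its width near the origin
- spice_tray: brown wooden tray, 170 mm long (its x) by 94 mm wide (its y) by 23 mm high, open on top, walls 6 mm thick, floor 6 mm thick, so inside it is 158 by 82 mm. Origin: centre of its underside. Fixed to the worktop; its long side points roughly away from the robot. Place of the two spice jars, which stand side by side along its length
- cup_tray: blue plastic tray, 170 mm long (its x) by 94 mm wide (its y) by 23 mm high, open on top, walls 6 mm thick, floor 6 mm thick, so inside it is 158 by 82 mm. Origin: centre of its underside. Fixed to the worktop; its long side points roughly away from the robot. Place of the two egg cups, which stand side by side along its length
- tool_tray: black plastic tray, 200 mm long (its x) by 100 mm wide (its y) by 18 mm high, open on top, walls and floor 4 mm thick, so inside it is 192 by 92 mm. Origin: centre of its underside. Fixed to the worktop; its long side points roughly away from the robot. Place of the bottle opener, which may point either way along it
- teapot: white china teapot, 110 mm across, about 105 mm tall, with spout (to its x = +98 mm) and handle (to its x = -90 mm). Origin: centre of its underside. Loose bystander: leave it alone
- tumbler: green glass tumbler, 68 mm across the rim, 85 mm tall. Origin: centre of its underside. Loose bystander: leave it alone
Things that resemble listed ones, but are neither listed nor needed, are in the scene too. Of the things that look like the cup_tray, take the one that is farthest to the robot's left at the start.

How it is judged:
At the end, for the whole second after the job is handed in: Jars in the wooden tray, egg cups in the blue one, upright, on its floor, centres within 65 mm along and 30 mm across of its middle; opener flat in the black tray, origin within 70 and 42 mm (tilts under 0.12 rad); all released, at rest; teapot and tumbler within 30 mm of their start (x of paprika_jar in the frame of spice_tray between -0.065 and 0.065 m and y of paprika_jar in the frame of spice_tray between -0.03 and 0.03 m and z of paprika_jar in the frame of spice_tray between 0 and 0.012 m and angle between each of paprika_jar, herb_jar, yellow_cup, orange_cup, opener's own z axis and vertical below 0.12 rad and linear speed of each of paprika_jar, herb_jar, yellow_cup, orange_cup, opener below 0.02 m/s and x of herb_jar in the frame of spice_tray between -0.065 and 0.065 m and y of herb_jar in the frame of spice_tray between -0.03 and 0.03 m and z of herb_jar in the frame of spice_tray between 0 and 0.012 m and x of yellow_cup in the frame of cup_tray between -0.065 and 0.065 m and y of yellow_cup in the frame of cup_tray between -0.03 and 0.03 m and z of yellow_cup in the frame of cup_tray between 0 and 0.012 m and x of orange_cup in the frame of cup_tray between -0.065 and 0.065 m and y of orange_cup in the frame of cup_tray between -0.03 and 0.03 m and z of orange_cup in the frame of cup_tray between 0 and 0.012 m and x of opener in the frame of tool_tray between -0.07 and 0.07 m and y of opener in the frame of tool_tray between -0.042 and 0.042 m and z of opener in the frame of tool_tray between 0 and 0.012 m and distance of each of teapot, tumbler from where it was at the start of the episode below 0.03 m); the robot touches nothing.
It fails at once if the teapot or the tumbler is pushed more than 3 cm (distance of any of teapot, tumbler from where it was at the start of the episode above 0.03 m).
It fails at once if a jar or an egg cup is knocked over or tipped (angle between any of paprika_jar, herb_jar, yellow_cup, orange_cup's own z axis and vertical above 0.9 rad).
It fails at once if a thing is dropped (falls more than about 3 cm) ((contact force between paprika_jar and the fingers below 0.02 N and height (world z) of paprika_jar above 0.03 m and linear speed of paprika_jar above 0.4 m/s) or (contact force between herb_jar and the fingers below 0.02 N and height (world z) of herb_jar above 0.03 m and linear speed of herb_jar above 0.4 m/s) or (contact force between yellow_cup and the fingers below 0.02 N and height (world z) of yellow_cup above 0.03 m and linear speed of yellow_cup above 0.4 m/s) or (contact force between orange_cup and the fingers below 0.02 N and height (world z) of orange_cup above 0.03 m and linear speed of orange_cup above 0.4 m/s) or (contact force between opener and the fingers below 0.02 N and height (world z) of opener above 0.03 m and linear speed of opener above 0.4 m/s)).
It also fails if it takes over 128 s, if anything falls off the work surface, if the arm or the gripper's body presses on something with over 40 N, if the wrist force passes 120 N, or if a joint passes its speed limit or range.

## Working session

There is one attempt and no reset: what is moved stays moved. The work goes in short steps, Python scripts to look and compute and a shell command to move; the robot and the scene stay as the last step left them, time stands still between calls to the robot, and variables do not carry over. Pictures are saved under pics/ and viewed, at most 14 in all, crops included, and the job is handed in when it is done.

```bash
ls; mkdir -p pics; python3 - <<'E'
from cell import env,capture,camera_model
import cv2
for n in("scene","top"):
    cv2.imwrite(f"pics/{n}0.png",capture(n)[:,:,::-1]); m=camera_model(n); print(n,m)
print(camera_model("wrist"));print(env.sense())
E
```

```text
pics
scene {'vertical_fov': 51.588552818693294, 'cx': 283.96335022451655, 'cy': 206.29224949905958, 'k1': 0.01801246023427121, 'R': array([[-0.47570565,  0.87959708,  0.0036217 ],
       [ 0.74163354,  0.40329899, -0.53603136],
       [-0.47295225, -0.25230717, -0.8441903 ]]), 't': array([ 0.33966589, -0.31754136,  1.37949908])}
top {'vertical_fov': 49.940630779523666, 'cx': 287.7489481683303, 'cy': 207.80108202341475, 'k1': -0.06902594929270268, 'R': array([[ 0.02571101, -0.99956591, -0.01438498],
       [-0.99027081, -0.02349809, -0.13715524],
       [ 0.13675768,  0.01777143, -0.99044511]]), 't': array([-0.07856999,  0.53634213,  1.47486352])}
{'vertical_fov': 60.30107518791073, 'cx': 281.2679732094827, 'cy': 210.1024510429515, 'k1': -0.021280908856997585, 'mount': array([[-2.03072829e-04, -9.69779258e-01, -2.43983911e-01,
         7.02981469e-02],
       [ 9.99999743e-01, -3.64806215e-04,  6.17699437e-04,
        -2.74479644e-04],
       [-6.88038949e-04, -2.43983723e-01,  9.69779083e-01,
        -1.79369375e-01],
       [ 0.00000000e+00,  0.00000000e+00,  0.00000000e+00,
         1.00000000e+00]])}
{'t': 0.1, 'joint_positions': array([-1.19751914,  0.4179214 , -0.01031026,  1.61408977,  0.00471189,
        1.11070322, -0.05301121]), 'joint_vel': array([-9.09951257e-04, -2.86919343e-03, -1.18796832e-03, -1.41218269e-03,
        7.53863232e-05, -4.37242442e-04,  3.55367598e-04]), 'joint_efforts': array([ 1.74084336e-03, -8.52578115e+01,  6.40804097e-01, -4.26695180e+01,
       -4.87799593e-02,  1.63834059e-02,  5.38437212e-05]), 'tool_pos': array([0.25174191, 0.57169667, 0.20489355]), 'tool_rot': array([-6.46829195e-01, -3.07414559e+00,  1.71210418e-03]), 'contact_force': array([0.36811949, 0.81671911, 0.56854297]), 'ft_torque': array([-0.02264518, -0.030745  ,  0.01246091]), 'grip_force': 0.0, 'gripper_width': 0.09391126167515423}
```

View pics/scene0.png

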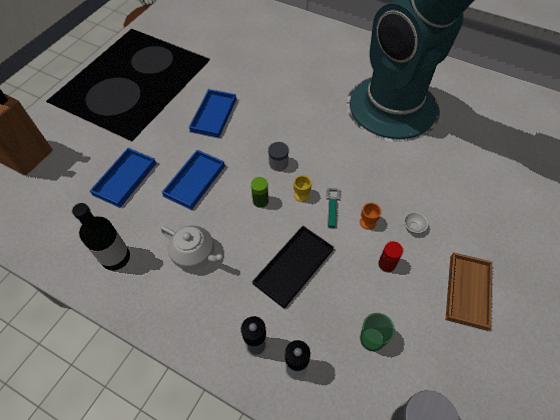

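View pics/top0.png

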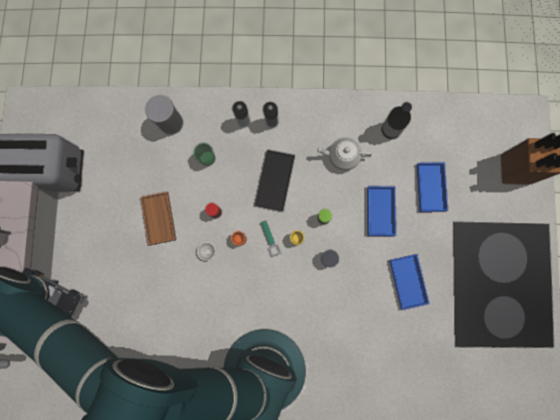

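The scene view shows three blue trays at (213,113), (123,177) and (194,179). In the top view they are at (408,281), (432,187) and (381,211).

Things that could be mistaken for the targets (top-view pixels):
- **Blue trays:** (381,211), (408,281) and (432,187). The leftmost in the picture is the robot's left, so (381,211).
- **Jars:** red at (213,211) and green at (325,216). The grey one at (329,259) is a decoy, as are the two black mills.
- **Cups:** yellow at (296,239) and orange at (238,239). The white one at (205,252) is a decoy.
- **Opener:** (270,238), the only one.
- **Wooden tray and black tray:** (158,218) and (275,181). The hob is also black.

```bash
cat > h.py <<'E'
import numpy as np, cv2
from scipy.spatial.transform import Rotation as Rot
from cell import env,capture,camera_model
def cam(n):
    m=camera_model(n); f=210/np.tan(np.radians(m["vertical_fov"])/2)
    if n=="wrist":
        s=env.sense(); M=np.array(m["mount"]); T=np.eye(4); T[:3,:3]=Rot.from_rotvec(s["tool_rot"]).as_matrix(); T[:3,3]=s["tool_pos"]
        G=T@M; R=G[:3,:3].T; c=G[:3,3]
    else: R=m["R"]; c=-R.T@m["t"]
    return dict(f=f,cx=m["cx"],cy=m["cy"],k=m["k1"],R=R,c=c)
def ray(C,uv):
    d=(np.atleast_2d(uv).astype(float)-[C["cx"],C["cy"]])/C["f"]; s=d.copy()
    for _ in range(20): s=d/(1+C["k"]*(s**2).sum(1,keepdims=True))
    return np.c_[s,np.ones(len(s))]@C["R"]
def plane(C,uv,z):
    r=ray(C,uv); return (C["c"]+r*((z-C["c"][2])/r[:,2])[:,None])[:,:2]
HSV=dict(red=[(0,150,60),(4,255,255)],green=[(38,120,60),(52,255,255)],yellow=[(22,130,60),(32,255,255)],orange=[(5,150,100),(17,255,255)],
 opener=[(70,120,40),(88,255,255)],blue=[(105,140,50),(120,255,255)],wood=[(8,80,40),(18,220,220)],black=[(0,0,0),(180,255,42)])
def blobs(img,col,amin=30):
    h=cv2.cvtColor(img,cv2.COLOR_RGB2HSV); m=cv2.inRange(h,*map(np.array,HSV[col]))
    if col=="red": m|=cv2.inRange(h,np.array((172,150,60)),np.array((180,255,255)))
    cs,_=cv2.findContours(m,cv2.RETR_EXTERNAL,cv2.CHAIN_APPROX_NONE)
    return sorted([c for c in cs if cv2.contourArea(c)>amin],key=cv2.contourArea)[::-1]
def cen(c): M=cv2.moments(c); return np.array([M["m10"],M["m01"]])/M["m00"]
def rect(C,c,z):
    p=plane(C,c[:,0,:],z)*1000; (x,y),(w,l),a=cv2.minAreaRect(p.astype(np.float32))
    if w>l:w,l=l,w;a-=90   # a+90 = direction of long side
    return np.round([x,y,w,l,(a+90)%180],1)
E
python3 - <<'E'
from h import *
C=cam("top"); im=capture("top"); hsv=cv2.cvtColor(im,cv2.COLOR_RGB2HSV)
for p in[(213,211),(325,216),(296,239),(238,239),(268,232),(158,218),(275,181),(381,211)]: print(p,hsv[p[1],p[0]])
for col,z in dict(red=.085,green=.085,yellow=.05,orange=.05,opener=.016,blue=.02,wood=.02,black=.018).items():
    for c in blobs(im,col)[:6]: print(col,cen(c).round(),cv2.contourArea(c),(plane(C,cen(c),z)*1000).round(),rect(C,c,z))
cv2.imwrite("pics/crop.png",cv2.resize(im[140:300,130:450,::-1],None,fx=2.5,fy=2.5,interpolation=cv2.INTER_CUBIC))
E
```

```text
(213, 211) [  0 177 170]
(325, 216) [ 44 145 164]
(296, 239) [ 23 160 209]
(238, 239) [  9 175 198]
(268, 232) [ 81 129 121]
(158, 218) [ 12 123 126]
(275, 181) [ 0  5 52]
(381, 211) [111 156 176]
red [212. 209.] 103.0 [[520. 181.]] [520.  181.9  36.7  37.6  47.1]
green [325. 216.] 103.5 [[ 508. -186.]] [ 507.5 -185.6   35.6   39.1    0.9]
yellow [296. 237.] 124.0 [[439. -96.]] [438.6 -96.2  40.6  42.7 109.9]
orange [237. 239.] 88.0 [[428.  98.]] [430.   95.5  38.5  44.1  73.1]
opener [267. 232.] 51.0 [[457.   2.]] [456.    1.9  11.3  73.   23.5]
blue [407. 282.] 1113.0 [[ 302. -469.]] [ 303.2 -473.6   89.3  163.8   13.5]
blue [380. 211.] 1030.0 [[ 536. -377.]] [ 537.4 -378.4   84.5  166.     3. ]
blue [431. 187.] 1029.0 [[ 624. -551.]] [ 625.8 -555.6   88.5  164.1    2.4]
wood [527. 163.] 1670.5 [[ 718. -893.]] [ 726.7 -908.3  165.8  207.5   87.8]
wood [157. 218.] 1279.5 [[495. 379.]] [495.5 379.   95.8 168.4  13. ]
wood [238. 238.] 158.5 [[434. 100.]] [433.   98.9  47.4  50.4  46.9]
black [537. 324.] 1233.5 [[ 168. -906.]] [ 184.4 -857.3  175.   199.    90.1]
black [144. 372.] 830.5 [[-16. 395.]] [-14.4 394.6  66.  182.5  73.2]
black [183. 381.] 401.0 [[-39. 263.]] [-37.4 274.   77.2 245.4  92.4]
black [398. 118.] 326.0 [[ 867. -444.]] [ 867.2 -444.5   66.9   81.4  147.4]
black [269. 364.] 298.0 [[ 23. -16.]] [ 22.6 -17.5  31.6 133.8  65.7]
black [ 36. 293.] 261.5 [[228. 787.]] [232.7 781.4  55.  291.9  65.1]
```

View pics/crop.png

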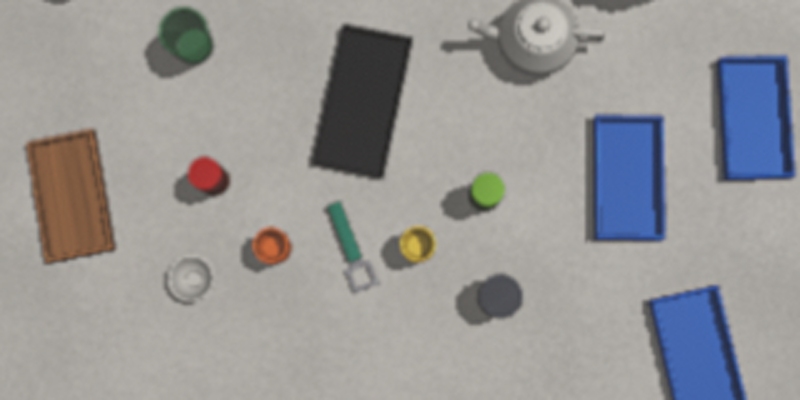

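The crop confirms the targets: red jar, orange and yellow cups, opener with its head towards the robot, green jar. The leftmost blue tray is centred near (628,178) in the crop, at y=-0.378 against -0.47 and -0.55 for the others. The measured sizes match the ones given. I'll turn the tool so its y axis lies along world y, then go over the red jar.

```bash
python3 -m inch '[0,0,-5.9,0,0,0,0, 0,0,-5.9,0,0,0,0, 0,0,-5.9,0,0,0,0, 0,0,-5.9,0,0,0,0, 0,0,0,0,0,0,0]' >/dev/null
python3 -m inch '[0,0,0,-18,-26,0,0, 0,0,0,-18,-26,0,0, 0,0,0,-18,-26,0,0, 0,0,0,-18,-26,0,0, 0,0,0,-18,-26,0,0]'>/dev/null
python3 -m inch '[0,0,0,-18,-26,0,0, 0,0,0,-18,-26,0,0, 0,0,0,-18,-26,0,0, 0,0,0,-18,-26,0,0, 0,0,0,-18,-26,0,0]'>/dev/null
python3 -m inch '[0,0,0,-18,-26,0,0, 0,0,0,-18,-26,0,0, 0,0,0,-18,-26,0,0, 0,0,0,-18,-26,0,0, 0,0,0,-18,-26,0,0]'
cat >> h.py <<'E'
def pose():
    s=env.sense(); R=Rot.from_rotvec(s["tool_rot"]).as_matrix()
    print("t",round(s["t"],2),"tcp",(s["tool_pos"]*1000).round(1),"yaw_y",round(np.degrees(np.arctan2(R[1,1],R[0,1])),2),"tilt",np.degrees(R[:2,2]).round(2),"w",round(s["gripper_width"]*1000,1),"grip",round(float(s["grip_force"]),1),"F",s["contact_force"].round(1),"j7",s["joint_positions"][6].round(2))
def look(cols,name=None):
    pose(); C=cam("wrist"); im=capture("wrist")
    if name: cv2.imwrite(f"pics/{name}.png",im[:,:,::-1])
    for col,z in cols.items():
        for c in blobs(im,col,150)[:2]: print(col,cen(c).round(),cv2.contourArea(c),(plane(C,cen(c),z)*1000).round(1),rect(C,c,z))
    return im
E
python3 - <<'E'
from h import *
look(dict(red=.085,orange=.05,opener=.016),"w1")
E
```

```text
t: 1.82
tool_pos: [0.5214, 0.1798, 0.2055]
tool_rot: [0.011, 3.142, 0.0]
contact_force: [0.5, 0.8, -0.1]
gripper_width: 0.0938
grip_force: 0.0
t 1.82 tcp [521.4 179.8 205.5] yaw_y 89.6 tilt [0. 0.] w 93.8 grip 0.0 F [ 0.5  0.8 -0.1] j7 1.22
red [283. 208.] 1497.0 [[524.2 181.4]] [524.8 181.9  36.2  42.8  66.5]
orange [183.  98.] 2318.5 [[431.8  93.4]] [431.9  93.3  47.2  47.4  87. ]
opener [106. 125.] 1598.0 [[455.2   4.5]] [456.    5.3  21.6  81.4  22.8]
```

View pics/w1.png

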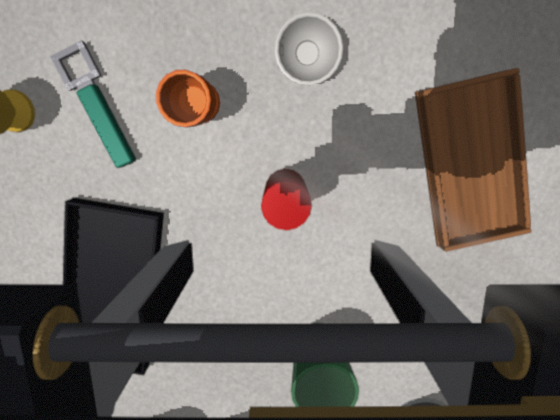

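The view shows the red jar under the gripper at (287,203), the opener at (105,110), the orange cup at (187,98) and the wooden tray at (475,160). The jar agrees with the first measurement, so I'm descending to grip it.

```bash
python3 -m inch '[0,0,0,0,2,40,0, 0,0,0,0,0,40,0, 0,0,0,0,0,38,0, 0,0,0,0,0,30,0, 0,0,0,0,0,12,0]'
python3 -m inch '[0,0,0,0,0,0,255, 0,0,0,0,0,0,255, 0,0,0,0,0,0,255, 0,0,0,0,0,0,255, 0,0,0,0,0,0,255]'
python3 -m inch '[0,0,0,0,0,0,255, 0,0,0,0,0,0,255, 0,0,0,0,0,0,255, 0,0,0,0,0,0,255, 0,0,0,0,0,0,255]'
```

```text
t: 2.28
tool_pos: [0.5186, 0.1825, 0.0417]
tool_rot: [-0.01, -3.137, 0.003]
contact_force: [-0.1, -0.0, -0.5]
gripper_width: 0.0938
grip_force: 0.0
t: 2.7
tool_pos: [0.5215, 0.1836, 0.047]
tool_rot: [0.005, 3.139, 0.001]
contact_force: [0.4, 0.5, -0.0]
gripper_width: 0.0642
grip_force: 0.0
t: 3.12
tool_pos: [0.5209, 0.1833, 0.0457]
tool_rot: [0.005, 3.141, 0.0]
contact_force: [-0.7, 0.0, 6.0]
gripper_width: 0.0434
grip_force: 30.0
```

```bash
python3 -m inch '[0,0,0,0,0,-6,255, 0,0,0,0,0,-14,255, 0,0,0,0,0,-20,255, 0,0,0,0,0,-15,255, 0,0,0,0,0,-5,255]'
python3 -m inch '[0,0,0,-1,8,0,255, 0,0,0,-1,17,0,255, 0,0,0,-1,25,0,255, 0,0,0,-1,28,0,255, 0,0,0,-1,28,0,255]'>/dev/null
python3 -m inch '[0,0,0,-1,28,0,255, 0,0,0,-1,27,0,255, 0,0,0,-1,22,0,255, 0,0,0,-2,14,0,255, 0,0,0,-1,7,0,255]'
python3 -m inch '[0,0,0,0,0,10,255, 0,0,0,0,0,14,255, 0,0,0,0,0,10,255, 0,0,0,0,0,6,255, 0,0,0,0,0,4,255]'
python3 - <<'E'
from h import *
pose()
im=look(dict(wood=.023))
cv2.imwrite("pics/w2.png",im[:,:,::-1])
E
```

```text
t: 3.53
tool_pos: [0.5215, 0.1834, 0.1076]
tool_rot: [0.005, 3.139, 0.001]
contact_force: [0.1, -0.5, -1.3]
gripper_width: 0.044
grip_force: 30.0
t: 4.37
tool_pos: [0.531, 0.3898, 0.1038]
tool_rot: [-0.001, -3.14, 0.001]
contact_force: [0.5, 0.3, -1.3]
gripper_width: 0.0439
grip_force: 30.0
t: 4.78
tool_pos: [0.532, 0.3858, 0.0598]
tool_rot: [-0.006, -3.14, 0.002]
contact_force: [0.5, 0.2, -2.0]
gripper_width: 0.0435
grip_force: 30.0
t 4.78 tcp [532.  385.8  59.8] yaw_y 89.77 tilt [-0.08 -0.09] w 43.5 grip 30.0 F [ 0.5  0.2 -2. ] j7 0.94
t 4.78 tcp [532.  385.8  59.8] yaw_y 89.77 tilt [-0.08 -0.09] w 43.5 grip 30.0 F [ 0.5  0.2 -2. ] j7 0.94
wood [265. 129.] 31896.5 [[467.3 376.1]] [495.2 380.2  92.7 166.   13. ]
```

View pics/w2.png

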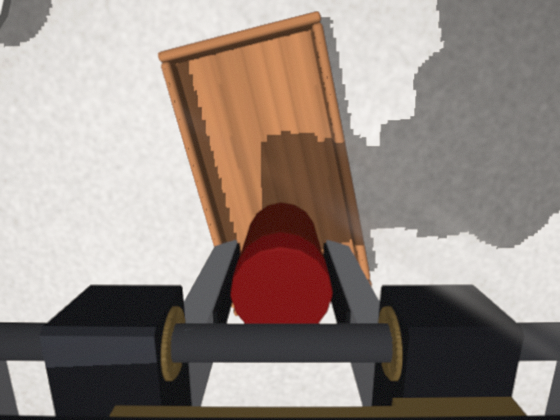

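The jar at (282,270) sits centred over the far half of the tray, and its bottom is about 8 mm above the tray floor.

```bash
python3 -m inch '[0,0,0,0,0,3,255, 0,0,0,0,0,3,255, 0,0,0,0,0,1,255, 0,0,0,0,0,1,255, 0,0,0,0,0,0,255]'
python3 -m inch '[0,0,0,0,0,0,255, 0,0,0,0,0,0,255, 0,0,0,0,0,0,255, 0,0,0,0,0,0,255, 0,0,0,0,0,0,255]'
```

```text
t: 5.25
tool_pos: [0.5324, 0.3872, 0.0535]
tool_rot: [0.005, 3.141, -0.0]
contact_force: [0.2, -0.6, -1.8]
gripper_width: 0.0437
grip_force: 30.0
t: 5.67
tool_pos: [0.5324, 0.3872, 0.0535]
tool_rot: [0.004, 3.142, -0.0]
contact_force: [0.0, -0.2, -1.0]
gripper_width: 0.0436
grip_force: 30.0
```

```bash
python3 -m inch '[0,0,0,0,0,1,255, 0,0,0,0,0,0,255, 0,0,0,0,0,1,255, 0,0,0,0,0,0,255, 0,0,0,0,0,0,255]'
python3 -m inch '[0,0,0,0,0,0.5,255, 0,0,0,0,0,0,255, 0,0,0,0,0,0,255, 0,0,0,0,0,0,255, 0,0,0,0,0,0,255]'
```

```text
t: 6.08
tool_pos: [0.5325, 0.3873, 0.0518]
tool_rot: [0.005, 3.141, 0.0]
contact_force: [-0.6, 0.0, 4.1]
gripper_width: 0.0438
grip_force: 30.0
t: 6.5
tool_pos: [0.5326, 0.3873, 0.0517]
tool_rot: [0.005, 3.141, 0.001]
contact_force: [-3.6, -1.4, 11.1]
gripper_width: 0.0437
grip_force: 30.0
```

```bash
python3 -m inch '[0,0,0,0,0,0,0, 0,0,0,0,0,0,0, 0,0,0,0,0,0,0, 0,0,0,0,0,0,0, 0,0,0,0,0,0,0]'
python3 -m inch '[0,0,0,0,0,-15,0, 0,0,0,0,0,-30,0, 0,0,0,0,0,-35,0, 0,0,0,0,0,-40,0, 0,0,0,0,0,-30,0]'
for i in 1; do python3 -m inch '[0,0,0,1,-25,0,0, 0,0,0,1,-40,0,0, 0,0,0,2,-40,0,0, 0,0,0,2,-40,0,0, 0,0,0,2,-40,0,0]'
python3 -m inch '[0,0,0,2,-40,0,0, 0,0,0,2,-40,0,0, 0,0,0,2,-40,0,0, 0,0,0,2,-40,0,0, 0,0,0,2,-40,0,0]'
python3 -m inch '[0,0,0,2,-40,0,0, 0,0,0,2,-40,0,0, 0,0,0,2,-40,0,0, 0,0,0,2,-40,0,0, 0,0,0,0,-27,0,0]'; done >/dev/null
python3 - <<'E'
from h import *
look(dict(green=.085,yellow=.05,blue=.023,opener=.016),"w3")
E
```

```text
t: 6.92
tool_pos: [0.5323, 0.3871, 0.0508]
tool_rot: [-0.005, -3.141, 0.0]
contact_force: [-1.2, 0.1, -0.3]
gripper_width: 0.0735
grip_force: 0.0
t: 7.33
tool_pos: [0.5326, 0.3873, 0.2041]
tool_rot: [0.005, 3.14, 0.002]
contact_force: [0.4, 0.8, -0.6]
gripper_width: 0.094
grip_force: 0.0
t 8.58 tcp [ 503.7 -188.6  201.3] yaw_y 89.68 tilt [ 0.02 -0.05] w 94.1 grip 0.0 F [-0.1 -0.3  0.1] j7 1.97
green [283. 213.] 1759.0 [[ 510.  -187.6]] [ 510.7 -187.    40.4   41.4   77.6]
yellow [383. 125.] 2618.0 [[438.6 -97.9]] [439.1 -98.9  47.1  56.7  89.9]
blue [ 97. 214.] 13651.0 [[ 526.8 -379. ]] [ 5.383e+02 -3.780e+02  1.001e+02  1.688e+02  5.000e-01]
blue [23. 37.] 3167.0 [[ 356.9 -427. ]] [ 354.6 -433.2   58.6   61.    13.5]
opener [470. 141.] 1453.5 [[455.   -0.6]] [456.4  -0.8  21.   81.3  22.1]
```

View pics/w3.png

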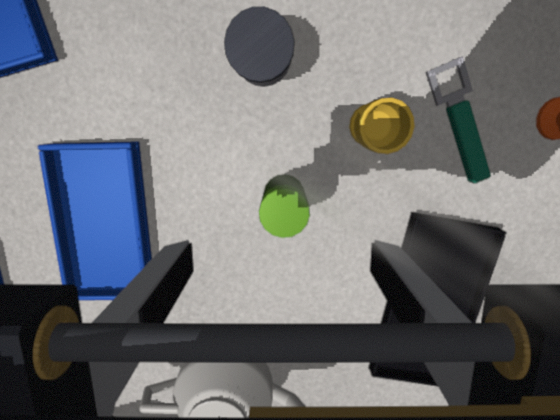

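The herb jar's lid is at (284,211) and the yellow cup at (383,125). The teapot is at the bottom, beyond the fingers' reach. Gripping the herb jar.

```bash
python3 -m inch '[0,0,0,-4,1,40,0, 0,0,0,0,0,40,0, 0,0,0,0,0,38,0, 0,0,0,0,0,27,0, 0,0,0,0,0,10,0]'
python3 -m inch '[0,0,0,0,0,0,255, 0,0,0,0,0,0,255, 0,0,0,0,0,0,255, 0,0,0,0,0,0,255, 0,0,0,0,0,0,255]'
python3 -m inch '[0,0,0,0,0,0,255, 0,0,0,0,0,0,255, 0,0,0,0,0,0,255, 0,0,0,0,0,0,255, 0,0,0,0,0,0,255]'
python3 -m inch '[0,0,0,0,0,-6,255, 0,0,0,0,0,-20,255, 0,0,0,0,0,-35,255, 0,0,0,0,0,-30,255, 0,0,0,0,0,-9,255]'
```

```text
t: 9.05
tool_pos: [0.5067, -0.1831, 0.0424]
tool_rot: [-0.004, -3.137, -0.001]
contact_force: [-0.9, 0.2, -0.5]
gripper_width: 0.0943
grip_force: 0.0
t: 9.47
tool_pos: [0.5095, -0.1839, 0.0474]
tool_rot: [0.004, 3.139, -0.001]
contact_force: [-0.1, -0.6, 0.4]
gripper_width: 0.0647
grip_force: 0.0
t: 9.88
tool_pos: [0.5089, -0.1839, 0.0463]
tool_rot: [0.005, 3.141, -0.0]
contact_force: [-0.4, -0.1, 5.7]
gripper_width: 0.0438
grip_force: 30.0
t: 10.3
tool_pos: [0.51, -0.1844, 0.1502]
tool_rot: [0.005, 3.137, -0.002]
contact_force: [1.0, -0.3, -0.2]
gripper_width: 0.0434
grip_force: 30.0
```

```bash
(python3 -m inch '[0,0,0,2.5,12,0,255, 0,0,0,2.5,22,0,255, 0,0,0,2.5,32,0,255, 0,0,0,2.5,32,0,255, 0,0,0,2.5,32,0,255]'
python3 -m inch '[0,0,0,2.5,32,0,255, 0,0,0,2.5,32,0,255, 0,0,0,2.5,32,0,255, 0,0,0,2.5,32,0,255, 0,0,0,2.5,32,0,255]'
python3 -m inch '[0,0,0,2.5,32,0,255, 0,0,0,2.5,32,0,255, 0,0,0,2.5,32,0,255, 0,0,0,2.5,32,0,255, 0,0,0,2.5,32,0,255]') >/dev/null
python3 -m inch '[0,0,0,2.5,32,0,255, 0,0,0,2.5,32,0,255, 0,0,0,2.5,24,0,255, 0,0,0,2.5,12,0,255, 0,0,0,2.5,5,0,255]'
python3 -m inch '[0,0,0,0,0,15,255, 0,0,0,0,0,30,255, 0,0,0,0,0,25,255, 0,0,0,0,0,15,255, 0,0,0,0,0,4,255]'
python3 -m inch '[0,0,0,0,0,1,255, 0,0,0,0,0,0,255, 0,0,0,0,0,0,255, 0,0,0,0,0,0,255, 0,0,0,0,0,0,255]'
python3 - <<'E'
from h import *
im=look(dict(wood=.023,green=.09,red=.091),"w4")
E
```

```text
t: 11.97
tool_pos: [0.4586, 0.3731, 0.1446]
tool_rot: [-0.001, -3.14, 0.001]
contact_force: [0.2, 0.3, -1.2]
gripper_width: 0.0436
grip_force: 30.0
t: 12.38
tool_pos: [0.4589, 0.3688, 0.054]
tool_rot: [-0.007, -3.138, 0.006]
contact_force: [-0.0, -0.3, -0.5]
gripper_width: 0.0437
grip_force: 30.0
t: 12.8
tool_pos: [0.4607, 0.3716, 0.0568]
tool_rot: [0.005, 3.141, 0.001]
contact_force: [-0.2, -0.4, -0.8]
gripper_width: 0.0436
grip_force: 30.0
t 12.8 tcp [460.7 371.6  56.8] yaw_y 89.83 tilt [0.06 0.05] w 43.6 grip 30.0 F [-0.2 -0.4 -0.8] j7 0.89
wood [280. 195.] 11011.5 [[434.6 370.8]] [455.3 371.   88.8  92.7 103. ]
wood [261. 382.] 872.5 [[567.2 357.1]] [570.2 384.2  38.1  77.3  89.7]
green [281. 281.] 7500.5 [[459.2 371.3]] [458.2 371.3  43.3  44.4  89.8]
red [310. 385.] 3217.5 [[512.6 384.7]] [512.4 386.1  24.3  39.6  89.6]
```

View pics/w4.png

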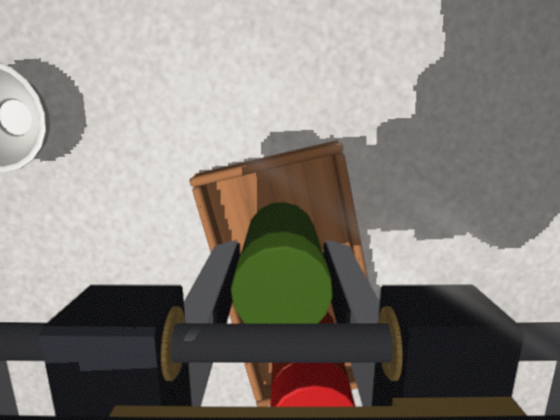

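The herb jar at (282,280) is over the near half of the tray, with the red jar standing behind it at (310,385). About 5 mm left to lower, then release.

```bash
python3 -m inch '[0,0,0,0,0,1.5,255, 0,0,0,0,0,1.5,255, 0,0,0,0,0,1,255, 0,0,0,0,0,0,255, 0,0,0,0,0,0,255]'
python3 -m inch '[0,0,0,0,0,0.5,255, 0,0,0,0,0,0.5,255, 0,0,0,0,0,0.5,255, 0,0,0,0,0,0,255, 0,0,0,0,0,0,255]'
```

```text
t: 13.27
tool_pos: [0.4604, 0.3714, 0.0523]
tool_rot: [0.005, 3.141, 0.0]
contact_force: [-1.3, -0.9, 7.4]
gripper_width: 0.0436
grip_force: 30.0
t: 13.68
tool_pos: [0.4608, 0.3714, 0.0521]
tool_rot: [0.005, 3.141, 0.001]
contact_force: [-8.6, -8.1, 29.7]
gripper_width: 0.0436
grip_force: 30.0
```

```bash
(python3 -m inch '[0,0,0,0,0,0,0, 0,0,0,0,0,0,0, 0,0,0,0,0,0,0, 0,0,0,0,0,0,0, 0,0,0,0,0,0,0]'
python3 -m inch '[0,0,0,0,0,-15,0, 0,0,0,0,0,-30,0, 0,0,0,0,0,-35,0, 0,0,0,0,0,-35,0, 0,0,0,0,0,-25,0]'
python3 -m inch '[0,0,0,3,-25,0,0, 0,0,0,3,-35,0,0, 0,0,0,3,-35,0,0, 0,0,0,3,-35,0,0, 0,0,0,3,-35,0,0]'
python3 -m inch '[0,0,0,3,-35,0,0, 0,0,0,3,-35,0,0, 0,0,0,3,-30,0,0, 0,0,0,3,-10,0,0, 0,0,0,0,-3,0,0]')|grep -E "^t:|tool_pos|width"
python3 - <<'E'
from h import *
look(dict(orange=.055,opener=.016))
E
```

```text
t: 14.1
tool_pos: [0.4602, 0.3713, 0.0502]
gripper_width: 0.0739
t: 14.52
tool_pos: [0.4607, 0.3716, 0.1934]
gripper_width: 0.0941
t: 14.93
tool_pos: [0.4443, 0.2049, 0.1904]
gripper_width: 0.0937
t: 15.35
tool_pos: [0.4321, 0.0916, 0.1906]
gripper_width: 0.0939
t 15.35 tcp [432.1  91.6 190.6] yaw_y 89.67 tilt [0.01 0.  ] w 93.9 grip 0.0 F [0.1 0.  0.5] j7 1.32
orange [286. 200.] 1074.5 [[432.2  95.9]] [435.3  93.4  40.9  47.6  43.3]
opener [194. 214.] 1381.0 [[454.1   2.9]] [455.2   3.8  20.4  81.2  23. ]
```

```bash
python3 -m inch '[0,0,0,-1,2,38,0, 0,0,0,0,0,40,0, 0,0,0,0,0,38,0, 0,0,0,0,0,28,0, 0,0,0,0,0,12,0]'
python3 -m inch '[0,0,0,0,0,2,120, 0,0,0,0,0,0,255, 0,0,0,0,0,0,255, 0,0,0,0,0,0,255, 0,0,0,0,0,0,255]'
python3 -m inch '[0,0,0,0,0,0,255, 0,0,0,0,0,0,255, 0,0,0,0,0,0,255, 0,0,0,0,0,0,255, 0,0,0,0,0,0,255]'
python3 -m inch '[0,0,0,0,0,-6,255, 0,0,0,0,0,-20,255, 0,0,0,0,0,-40,255, 0,0,0,0,0,-35,255, 0,0,0,0,0,-9,255]'
```

```text
t: 15.82
tool_pos: [0.4318, 0.0966, 0.0309]
tool_rot: [-0.001, -3.138, 0.002]
contact_force: [-0.7, -0.3, -0.9]
gripper_width: 0.0937
grip_force: 0.0
t: 16.23
tool_pos: [0.4342, 0.096, 0.0335]
tool_rot: [0.004, 3.14, 0.001]
contact_force: [0.9, -0.1, -0.7]
gripper_width: 0.0643
grip_force: 0.0
t: 16.65
tool_pos: [0.4338, 0.0956, 0.0329]
tool_rot: [0.005, 3.141, 0.001]
contact_force: [-0.5, 0.9, 8.3]
gripper_width: 0.0475
grip_force: 30.0
t: 17.07
tool_pos: [0.4353, 0.0957, 0.1472]
tool_rot: [0.005, 3.136, 0.003]
contact_force: [0.5, 1.1, -1.4]
gripper_width: 0.0477
grip_force: 30.0
```

```bash
(python3 -m inch '[0,0,0,-3.5,-12,0,255, 0,0,0,-7,-24,0,255, 0,0,0,-8.8,-29.5,0,255, 0,0,0,-8.8,-29.5,0,255, 0,0,0,-8.8,-29.5,0,255]'
python3 -m inch '[0,0,0,-8.8,-29.5,0,255, 0,0,0,-8.8,-29.5,0,255, 0,0,0,-8.8,-29.5,0,255, 0,0,0,-8.8,-29.5,0,255, 0,0,0,-8.8,-29.5,0,255]'
python3 -m inch '[0,0,0,-8.8,-29.5,0,255, 0,0,0,-8.8,-29.5,0,255, 0,0,0,-8.8,-29.5,0,255, 0,0,0,-8.8,-29.5,0,255, 0,0,0,-8.8,-29.5,0,255]'
python3 -m inch '[0,0,0,-8,-26.5,0,255, 0,0,0,-5,-18,0,255, 0,0,0,-3,-9,0,255, 0,0,0,0,0,0,255, 0,0,0,0,0,0,255]')|grep -E "tool_pos|width"
python3 - <<'E'
from h import *
look(dict(blue=.023,yellow=.055),"w5")
E
```

```text
tool_pos: [0.47, -0.0305, 0.1425]
gripper_width: 0.0482
tool_pos: [0.5136, -0.1782, 0.1423]
gripper_width: 0.0478
tool_pos: [0.5571, -0.3257, 0.1422]
gripper_width: 0.0479
tool_pos: [0.5728, -0.3773, 0.1421]
gripper_width: 0.048
t 18.73 tcp [ 572.8 -377.3  142.1] yaw_y 89.83 tilt [-0.04  0.03] w 48.0 grip 30.0 F [-1.   0.1 -0.5] j7 2.31
blue [273. 136.] 17721.5 [[ 515.3 -384.1]] [ 5.324e+02 -3.828e+02  9.240e+01  1.540e+02  5.000e-01]
blue [ 76. 230.] 14040.5 [[ 594.3 -555.3]] [ 608.6 -553.6  101.2  136.8    2.6]
```

View pics/w5.png

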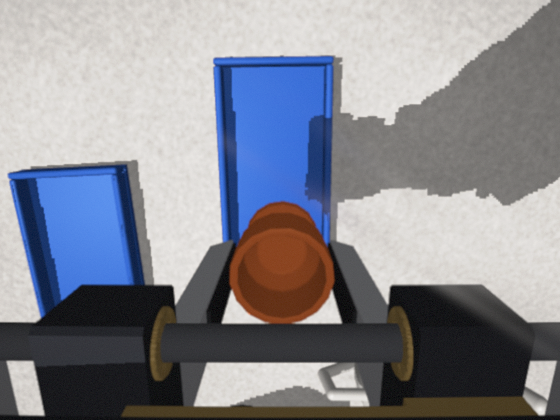

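The orange cup at (282,265) is over the far half of the blue tray, which spans (214–333, 58–245). The teapot's handle shows at (345,378), so I'm checking how close it is to the fingers before lowering.

```bash
python3 - <<'E'
from h import *
C=cam("wrist"); print(plane(C,[(325,380),(345,365)],.07), plane(C,[(214,61),(333,59)],.023))
E
python3 -m inch '[0,0,0,-3,-3,20,255, 0,0,0,0,0,32,255, 0,0,0,0,0,25,255, 0,0,0,0,0,13,255, 0,0,0,0,0,4,255]'
python3 -m inch '[0,0,0,0,0,1,255, 0,0,0,0,0,0,255, 0,0,0,0,0,0,255, 0,0,0,0,0,0,255, 0,0,0,0,0,0,255]'
```

```text
[[ 0.70948479 -0.34127549]
 [ 0.69526887 -0.3255015 ]] [[ 0.45852378 -0.42854556]
 [ 0.45729542 -0.33640109]]
t: 19.2
tool_pos: [0.5753, -0.379, 0.0465]
tool_rot: [-0.003, -3.139, -0.003]
contact_force: [-0.3, 0.7, -0.8]
gripper_width: 0.0477
grip_force: 30.0
t: 19.62
tool_pos: [0.5764, -0.3812, 0.0485]
tool_rot: [0.005, 3.14, -0.001]
contact_force: [0.2, -0.5, -0.9]
gripper_width: 0.0477
grip_force: 30.0
```

```bash
python3 -m inch '[0,0,0,0,0,3,255, 0,0,0,0,0,3,255, 0,0,0,0,0,2,255, 0,0,0,0,0,0,255, 0,0,0,0,0,0,255]'
python3 -m inch '[0,0,0,0,0,0.5,255, 0,0,0,0,0,0.5,255, 0,0,0,0,0,0.5,255, 0,0,0,0,0,0,255, 0,0,0,0,0,0,255]'
```

```text
t: 20.03
tool_pos: [0.5759, -0.381, 0.0393]
tool_rot: [-0.005, -3.141, -0.0]
contact_force: [-0.7, 0.2, -1.5]
gripper_width: 0.0478
grip_force: 30.0
t: 20.45
tool_pos: [0.5761, -0.381, 0.039]
tool_rot: [0.005, 3.141, 0.0]
contact_force: [-5.4, 2.1, 13.9]
gripper_width: 0.048
grip_force: 30.0
```

```bash
(python3 -m inch '[0,0,0,0,0,0,0, 0,0,0,0,0,0,0, 0,0,0,0,0,0,0, 0,0,0,0,0,0,0, 0,0,0,0,0,0,0]'
python3 -m inch '[0,0,0,0,0,-15,0, 0,0,0,0,0,-30,0, 0,0,0,0,0,-40,0, 0,0,0,0,0,-40,0, 0,0,0,0,0,-30,0]'
python3 -m inch '[0,0,0,9,19,0,0, 0,0,0,15.6,32,0,0, 0,0,0,15.6,32,0,0, 0,0,0,15.6,32,0,0, 0,0,0,15.6,32,0,0]'
python3 -m inch '[0,0,0,15.6,32,0,0, 0,0,0,15.6,32,0,0, 0,0,0,15.6,32,0,0, 0,0,0,12.5,26,0,0, 0,0,0,6.5,13,0,0]')|grep -E "^t:|tool_pos|width"
python3 - <<'E'
from h import *
look(dict(yellow=.055,opener=.016),"w6")
E
```

```text
t: 20.87
tool_pos: [0.5759, -0.381, 0.0379]
gripper_width: 0.0776
t: 21.28
tool_pos: [0.5762, -0.3815, 0.1977]
gripper_width: 0.094
t: 21.7
tool_pos: [0.5041, -0.2325, 0.1939]
gripper_width: 0.0941
t: 22.12
tool_pos: [0.4384, -0.0959, 0.1939]
gripper_width: 0.0941
t 22.12 tcp [438.4 -95.9 193.9] yaw_y 89.96 tilt [0.05 0.05] w 94.1 grip 0.0 F [0.4 0.4 0.9] j7 1.77
yellow [278. 202.] 1928.5 [[440.7 -98.5]] [440.2 -97.5  46.2  46.3 179.9]
opener [371. 194.] 752.5 [[441.9  -5. ]] [444.5  -4.1  18.7  57.4  23. ]
```

View pics/w6.png

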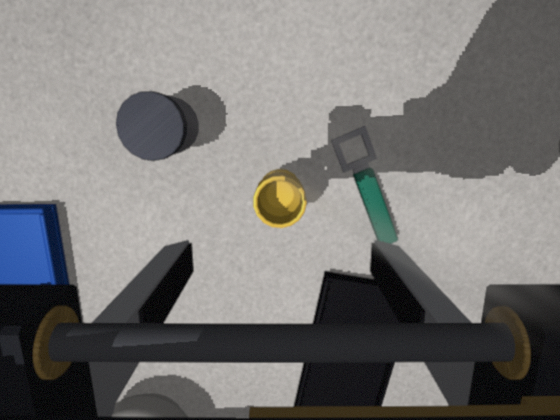

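The yellow cup is under the gripper at (279,201). The opener's handle is clear of the right finger. Gripping the cup.

```bash
python3 -m inch '[0,0,0,-2,-1.5,38,0, 0,0,0,0,0,40,0, 0,0,0,0,0,40,0, 0,0,0,0,0,30,0, 0,0,0,0,0,12,0]'
python3 -m inch '[0,0,0,0,0,1,120, 0,0,0,0,0,0,255, 0,0,0,0,0,0,255, 0,0,0,0,0,0,255, 0,0,0,0,0,0,255]'
python3 -m inch '[0,0,0,0,0,0,255, 0,0,0,0,0,0,255, 0,0,0,0,0,0,255, 0,0,0,0,0,0,255, 0,0,0,0,0,0,255]'
python3 -m inch '[0,0,0,0,0,-6,255, 0,0,0,0,0,-20,255, 0,0,0,0,0,-40,255, 0,0,0,0,0,-35,255, 0,0,0,0,0,-9,255]'
```

```text
t: 22.58
tool_pos: [0.4401, -0.1002, 0.0303]
tool_rot: [-0.005, -3.138, 0.0]
contact_force: [-0.3, 0.5, -1.0]
gripper_width: 0.0939
grip_force: 0.0
t: 23.0
tool_pos: [0.4424, -0.1001, 0.0332]
tool_rot: [0.004, 3.139, -0.0]
contact_force: [-0.1, -0.1, 0.4]
gripper_width: 0.0638
grip_force: 0.0
t: 23.42
tool_pos: [0.4419, -0.1, 0.0324]
tool_rot: [0.004, 3.141, 0.0]
contact_force: [-1.6, 2.3, 9.9]
gripper_width: 0.048
grip_force: 30.0
t: 23.83
tool_pos: [0.4433, -0.1007, 0.1467]
tool_rot: [0.006, 3.136, -0.001]
contact_force: [0.4, -0.7, -0.5]
gripper_width: 0.0482
grip_force: 30.0
```

```bash
(python3 -m inch '[0,0,0,-2.5,-11,0,255, 0,0,0,-5,-22.5,0,255, 0,0,0,-6.2,-28,0,255, 0,0,0,-6.2,-28,0,255, 0,0,0,-6.2,-28,0,255]'
python3 -m inch '[0,0,0,-6.2,-28,0,255, 0,0,0,-6.2,-28,0,255, 0,0,0,-6.2,-28,0,255, 0,0,0,-6.2,-28,0,255, 0,0,0,-5.6,-25.5,0,255]'
python3 -m inch '[0,0,0,-3.7,-17,0,255, 0,0,0,-2,-9,0,255, 0,0,0,0,0,10,255, 0,0,0,0,0,15,255, 0,0,0,0,0,5,255]')|grep -E "^t:|tool_pos|width"
python3 - <<'E'
from h import *
look(dict(blue=.023,orange=.06),"w7")
E
```

```text
t: 24.25
tool_pos: [0.4674, -0.2188, 0.142]
gripper_width: 0.0479
t: 24.67
tool_pos: [0.4972, -0.3568, 0.1417]
gripper_width: 0.0476
t: 25.08
tool_pos: [0.5023, -0.3793, 0.1095]
gripper_width: 0.0483
t 25.08 tcp [ 502.3 -379.3  109.5] yaw_y 89.88 tilt [-0.12  0.11] w 48.3 grip 30.0 F [-0.2  0.  -0.9] j7 2.4
blue [159.  28.] 7798.5 [[ 371.5 -462.3]] [ 366.4 -459.1   48.1   93.6  102.9]
blue [271. 185.] 7530.5 [[ 479.2 -387.2]] [ 489.1 -383.3   71.2   92.2   90.5]
orange [277. 320.] 226.5 [[ 569.3 -382.8]] [ 567.7 -381.5    8.7   44.7   89.8]
```

View pics/w7.png

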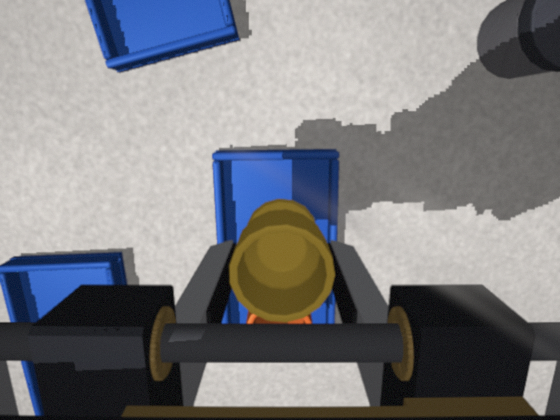

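The yellow cup at (283,260) is over the near half of the blue tray, with the orange cup behind it. Lowering.

```bash
(python3 -m inch '[0,0,0,0,-1,12,255, 0,0,0,0,0,20,255, 0,0,0,0,0,18,255, 0,0,0,0,0,8,255, 0,0,0,0,0,3,255]'
python3 -m inch '[0,0,0,0,0,2,255, 0,0,0,0,0,2,255, 0,0,0,0,0,0,255, 0,0,0,0,0,0,255, 0,0,0,0,0,0,255]'
)
```

```text
t: 25.55
tool_pos: [0.5025, -0.3815, 0.0497]
tool_rot: [-0.004, -3.14, -0.001]
contact_force: [-0.3, -0.6, -2.0]
gripper_width: 0.0483
grip_force: 30.0
t: 25.97
tool_pos: [0.5033, -0.3824, 0.0476]
tool_rot: [0.005, 3.141, -0.001]
contact_force: [0.5, 0.2, -1.5]
gripper_width: 0.0478
grip_force: 30.0
```

```bash
(python3 -m inch '[0,0,0,0,0,3,255, 0,0,0,0,0,3,255, 0,0,0,0,0,2,255, 0,0,0,0,0,0,255, 0,0,0,0,0,0,255]'
python3 -m inch '[0,0,0,0,0,0.5,255, 0,0,0,0,0,0.5,255, 0,0,0,0,0,0.5,255, 0,0,0,0,0,0,255, 0,0,0,0,0,0,255]')|grep -E "tool_pos|contact"
```

```text
tool_pos: [0.5029, -0.3822, 0.0388]
contact_force: [-0.5, -0.6, -1.5]
tool_pos: [0.5031, -0.3823, 0.0384]
contact_force: [-5.6, 4.4, 15.8]
```

```bash
(python3 -m inch '[0,0,0,0,0,0,0, 0,0,0,0,0,0,0, 0,0,0,0,0,0,0, 0,0,0,0,0,0,0, 0,0,0,0,0,0,0]'
python3 -m inch '[0,0,0,0,0,-15,0, 0,0,0,0,0,-30,0, 0,0,0,0,0,-40,0, 0,0,0,0,0,-40,0, 0,0,0,0,0,-30,0]'
python3 -m inch '[0,0,0,3,21,0,0, 0,0,0,4.3,35,0,0, 0,0,0,4.3,35,0,0, 0,0,0,4.3,35,0,0, 0,0,0,4.3,35,0,0]'
python3 -m inch '[0,0,0,4.3,35,0,0, 0,0,0,4.3,35,0,0, 0,0,0,4.3,35,0,0, 0,0,0,4.3,35,0,0, 0,0,0,4.3,35,0,0]'
python3 -m inch '[0,0,0,3,28,0,0, 0,0,-5.75,2,21,0,0, 0,0,-5.75,0,0,0,0, 0,0,-5.75,0,0,0,0, 0,0,-5.75,0,0,0,0]')|grep -E "^t:|tool_pos|width"
python3 - <<'E'
from h import *
im=look(dict(opener=.016),"w8"); cv2.imwrite("pics/top2.png",capture("top")[:,:,::-1])
E
```

```text
t: 27.22
tool_pos: [0.503, -0.3822, 0.0374]
gripper_width: 0.078
t: 27.63
tool_pos: [0.5031, -0.3827, 0.1957]
gripper_width: 0.0941
t: 28.05
tool_pos: [0.4828, -0.2197, 0.1925]
gripper_width: 0.0942
t: 28.47
tool_pos: [0.4617, -0.0445, 0.1926]
gripper_width: 0.0937
t: 28.88
tool_pos: [0.4574, 0.0033, 0.1925]
gripper_width: 0.0941
t 28.88 tcp [457.4   3.3 192.5] yaw_y 113.17 tilt [ 0.01 -0.  ] w 94.1 grip 0.0 F [ 0.6 -0.9 -0.3] j7 1.95
opener [280. 207.] 691.0 [[472.8   8.3]] [470.4   7.9  17.4  48.9  22.8]
opener [281. 158.] 305.0 [[426.9 -10. ]] [429.3  -9.8  16.7  22.5  23.2]
```

View pics/w8.png

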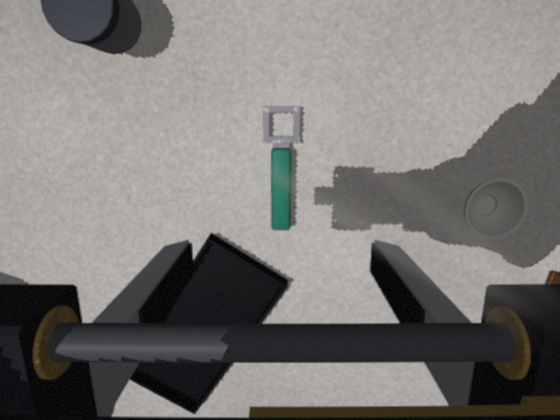

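The opener's handle is at (281,189), in line with the gripper, with its head at (282,125). The black tray's near corners are at (212,234) and (287,281). Next I work out the tray's pose from the top view.

```bash
python3 - <<'E'
from h import *
C=cam("top"); p=np.array([(345,25),(411,38),(382,178),(310,165)])/2.5+[130,140]
q=plane(C,p,.018)*1000; print(q.round(), q.mean(0), np.degrees(np.arctan2(*((q[0]+q[1]-q[2]-q[3])[::-1]))))
im=cv2.imread("pics/top2.png")[:,:,::-1]; g=cv2.cvtColor(im,cv2.COLOR_RGB2GRAY); m=np.zeros_like(g); m[140:225,245:305]=(g<75)[140:225,245:305]*255
c=max(cv2.findContours(m,0,cv2.CHAIN_APPROX_NONE)[0],key=cv2.contourArea); print(cv2.contourArea(c),rect(C,c,.015))
W=cam("wrist"); print((plane(W,[(212,234),(287,281)],.018)*1000).round(), (plane(W,[(281,189)],.016)*1000).round(1))
E
```

```text
[[741.   9.]
 [724. -83.]
 [529. -48.]
 [544.  50.]] [634.50844455 -18.30172487] -10.964625328319416
1873.5 [611.2   1.1 164.3 254.2   1.4]
[[526. -46.]
 [544.  46.]] [[455.2   1.4]]
```

View pics/top2.png

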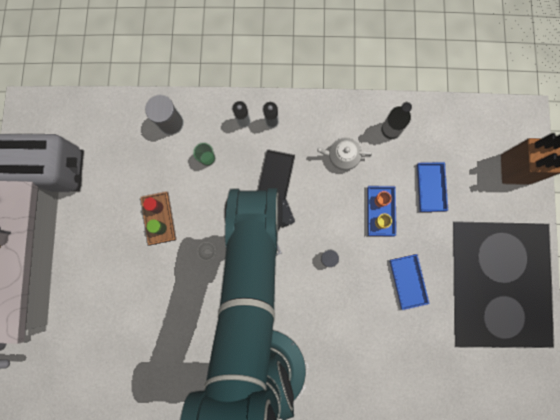

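All four placed things stand in their trays: red (150,205) and green (153,227) in the wooden one, orange (384,199) and yellow (384,221) in the blue one. The teapot and tumbler haven't moved. The black tray is centred at about (634,-18) mm with a yaw of -11°. Gripping the opener.

```bash
(python3 -m inch '[0,0,0,1,-1,38,100, 0,0,0,0,0,40,100, 0,0,0,0,0,40,100, 0,0,0,0,0,30,100, 0,0,0,0,0,17,100]'
python3 -m inch '[0,0,0,0,0,10,100, 0,0,0,0,0,5,100, 0,0,0,0,0,3,100, 0,0,0,0,0,2,100, 0,0,0,0,0,1,100]'
python3 -m inch '[0,0,0,0,0,0,255, 0,0,0,0,0,0,255, 0,0,0,0,0,0,255, 0,0,0,0,0,0,255, 0,0,0,0,0,0,255]'
python3 -m inch '[0,0,0,0,0,0,255, 0,0,0,0,0,0,255, 0,0,0,0,0,0,255, 0,0,0,0,0,0,255, 0,0,0,0,0,0,255]')
```

```text
t: 29.4
tool_pos: [0.4553, 0.0012, 0.0245]
tool_rot: [0.614, -3.078, 0.0]
contact_force: [0.4, -0.4, 0.4]
gripper_width: 0.0643
grip_force: 0.0
t: 29.82
tool_pos: [0.4575, 0.0016, 0.0072]
tool_rot: [-0.621, 3.078, -0.0]
contact_force: [-0.6, 0.5, 0.0]
gripper_width: 0.0572
grip_force: 0.0
t: 30.23
tool_pos: [0.457, 0.0016, 0.0067]
tool_rot: [-0.622, 3.079, -0.0]
contact_force: [-0.4, -0.1, 0.3]
gripper_width: 0.0273
grip_force: 0.0
t: 30.65
tool_pos: [0.457, 0.0016, 0.0066]
tool_rot: [-0.622, 3.079, -0.0]
contact_force: [-1.2, 0.1, 5.7]
gripper_width: 0.0199
grip_force: 30.0
```

```bash
(python3 -m inch '[0,0,0,0,0,-6,255, 0,0,0,0,0,-18,255, 0,0,0,0,0,-30,255, 0,0,0,0,0,-20,255, 0,0,0,0,0,-6,255]'
python3 -m inch '[0,0,6.84,0,0,0,255, 0,0,6.84,0,0,0,255, 0,0,6.84,0,0,0,255, 0,0,6.84,0,0,0,255, 0,0,6.84,0,0,0,255]'
python3 -m inch '[0,0,0,-10,1.4,0,255, 0,0,0,-20,1.4,0,255, 0,0,0,-28,1.4,0,255, 0,0,0,-30,1.4,0,255, 0,0,0,-30,1.5,0,255]'
python3 -m inch '[0,0,0,-28,1.5,0,255, 0,0,0,-24,1.4,0,255, 0,0,0,-16,1.5,0,255, 0,0,0,-8,1.5,0,255, 0,0,0,-4,1.4,0,255]')|grep -E "tool_pos|width"
python3 - <<'E'
from h import *
look(dict(opener=.09),"w9")
E
```

```text
tool_pos: [0.4581, 0.0015, 0.0893]
gripper_width: 0.0193
tool_pos: [0.4566, 0.0015, 0.0861]
gripper_width: 0.0197
tool_pos: [0.5756, -0.0148, 0.086]
gripper_width: 0.0199
tool_pos: [0.6545, -0.0236, 0.0856]
gripper_width: 0.0198
t 32.32 tcp [654.5 -23.6  85.6] yaw_y 78.76 tilt [-0.04 -0.02] w 19.8 grip 30.0 F [-0.4 -0.2 -0.9] j7 1.57
opener [281. 252.] 5405.0 [[650.2 -23.1]] [652.2 -23.5  20.6  78.4 168.7]
```

View pics/w9.png

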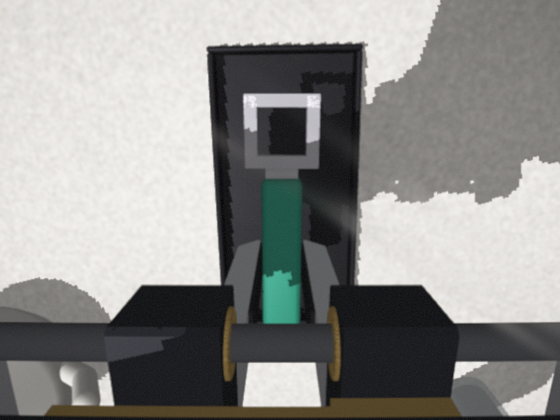

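The opener (handle at (282,250), head at (282,130)) is centred over the black tray, whose walls are at columns 208–362. Lowering slowly.

```bash
(python3 -m inch '[0,0,0,0,0,12,255, 0,0,0,0,0,22,255, 0,0,0,0,0,18,255, 0,0,0,0,0,8,255, 0,0,0,0,0,4,255]'
python3 -m inch '[0,0,0,0,0,3,255, 0,0,0,0,0,2,255, 0,0,0,0,0,2,255, 0,0,0,0,0,1,255, 0,0,0,0,0,0,255]'
python3 -m inch '[0,0,0,0,0,1,255, 0,0,0,0,0,0.5,255, 0,0,0,0,0,0.5,255, 0,0,0,0,0,0,255, 0,0,0,0,0,0,255]')|grep -E "tool_pos|contact"
```

```text
tool_pos: [0.6524, -0.0231, 0.0208]
contact_force: [0.1, -0.1, -1.2]
tool_pos: [0.654, -0.0234, 0.0148]
contact_force: [0.2, 0.1, -0.6]
tool_pos: [0.6539, -0.0233, 0.0125]
contact_force: [-0.3, -0.6, -1.2]
```

```bash
(python3 -m inch '[0,0,0,0,0,0.7,255, 0,0,0,0,0,0.7,255, 0,0,0,0,0,0.6,255, 0,0,0,0,0,0,255, 0,0,0,0,0,0,255]'
python3 -m inch '[0,0,0,0,0,0.4,255, 0,0,0,0,0,0,255, 0,0,0,0,0,0,255, 0,0,0,0,0,0,255, 0,0,0,0,0,0,255]')|grep -E "tool_pos|contact"
```

```text
tool_pos: [0.6539, -0.0233, 0.0107]
contact_force: [-1.6, -0.2, 4.5]
tool_pos: [0.6539, -0.0234, 0.0106]
contact_force: [-3.8, -0.1, 10.1]
```

```bash
(python3 -m inch '[0,0,0,0,0,0,145, 0,0,0,0,0,0,145, 0,0,0,0,0,0,145, 0,0,0,0,0,0,145, 0,0,0,0,0,0,145]'
python3 -m inch '[0,0,0,0,0,-6,145, 0,0,0,0,0,-20,145, 0,0,0,0,0,-35,145, 0,0,0,0,0,-40,145, 0,0,0,0,0,-40,145]'
python3 -m inch '[0,0,0,20,0,-20,145, 0,0,0,40,0,0,145, 0,0,0,40,0,0,145, 0,0,0,40,0,0,145, 0,0,0,40,0,0,145]'
python3 -m inch '[0,0,0,20,0,0,145, 0,0,0,0,0,0,145, 0,0,0,0,0,0,145, 0,0,0,0,0,0,145, 0,0,0,0,0,0,145]')|grep -E "tool_pos|width"
python3 - <<'E'
from h import *
pose(); a=capture("scene"); b=capture("top"); 
cv2.imwrite("pics/fin.png",np.vstack([a[60:370,80:,::-1],b[80:330,80:,::-1]]))
C=cam("top")
for col,z in dict(red=.091,green=.091,yellow=.06,orange=.06,opener=.02).items():
    for c in blobs(b,col)[:1]: print(col,(plane(C,cen(c),z)*1000).round(),rect(C,c,z))
E
```

```text
tool_pos: [0.6538, -0.0234, 0.01]
gripper_width: 0.0404
tool_pos: [0.6533, -0.0235, 0.1529]
gripper_width: 0.0406
tool_pos: [0.4754, 0.0123, 0.1712]
gripper_width: 0.0408
tool_pos: [0.4587, 0.0158, 0.1712]
gripper_width: 0.0405
t 36.12 tcp [458.7  15.8 171.2] yaw_y 78.61 tilt [ 0.02 -0.03] w 40.5 grip 0.0 F [ 0.5 -1.1  0.3] j7 1.35
red [[534. 385.]] [534.1 386.   41.3  43.2  47.7]
green [[461. 369.]] [460.7 368.   39.1  43.4  91.5]
yellow [[ 496. -374.]] [ 495.7 -376.5   32.7   41.    37.1]
orange [[ 569. -371.]] [ 568.3 -371.6   19.6   38.4   33.7]
opener [[653. -24.]] [653.8 -23.7  16.7  78.7 167.9]
```

View pics/fin.png

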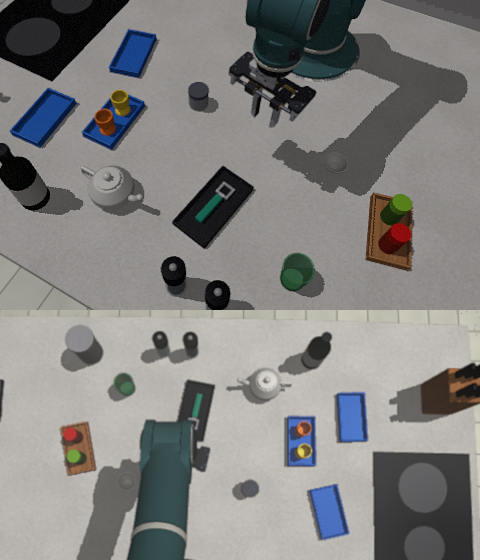

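The picture shows both jars upright in the wooden tray (400,225), both cups in the blue tray (113,110) and the opener flat in the black tray (213,205). The teapot and tumbler are in place and the gripper is clear, so I'm handing in.

```bash
python3 -c "
from cell import env
print(env.close_job())"
```

```text
the job is handed in; nothing more can be done
None
```

I handed the job in at about 36 s: both jars stand in the wooden tray, both egg cups in the leftmost blue tray, the opener lies flat in the black tray, and the teapot and tumbler look unmoved in the final pictures; no verdict came back.

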